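# Put the fallen paint jar back in its sliding-lid box

## Robot

A 6-joint arm with a two-finger parallel gripper is mounted at the origin on the work surface. World frame = base frame: x ahead of the robot, y to its left, z up, the work surface at z = 0. Lengths are in mm, angles in rad, forces in N, time in s.
With the tool pointing down it reaches from about 375 to 925 mm from the base axis. Payload 5.7 kg.
Tool frame: the origin (TCP) lies at the very end of the fingers, on their centre line; the grasp point (between the pads) lies 19 mm behind it (arm.hold_point_z is the distance from the TCP to the grasp point, in mm); z points along the fingers, y is the line along which they close (so a half turn about z gives the same grasp; the last joint's range is limited). The gripper opens to 88 mm and grips with 3 to 60 N. Pads are 20 mm wide; open, the fingers measure 115 mm over their backs; the gripper's body (75 mm by 178 mm) begins 61 mm behind the grasp point.
Start: joints at [-1.32, 0.359, 1.51, -0, 1.272, -0.115], TCP at [214.601, -560.275, 222.623] pointing down, gripper open.
Joint ranges: [-2.97, 2.97], [-1.01, 2.36], [0.21, 2.38], [-0.96, 4.11], [0.2, 2.71], [-2.98, 2.98]. Speed limits (rad/s): [2.39, 2.39, 3.14, 3.14, 3.14, 3.14].

## Interface

Orientations are given as a rotation vector (axis times angle).
In Python, from bench import arm, vision gives the robot as it stands.
- The arm moves only by the tool arm_command, never from a script. Its argument "plan" is a list of rows, each a list of 2 entries, a list of its own where there are three numbers: the shift along the tool's x, y, z normalised to -1 to 1, where 1 is 1 m, then the turn about the tool's z normalised to -1 to 1, where 1 is pi/2 rad. A call has 1 to 5 rows; each row shifts and turns the commanded pose from where the row before left it, along the tool's axes as they then stand; what a row does not reach is not made up. A row lasts 1/10 s, in which the tool goes at most 50 mm and 8.59 degrees, less where a joint would pass 70% of its speed; a pose out of reach is approached as far as the arm can. A call with a number of a shift or a turn outside -1 to 1 is refused whole. A call with a gripper value outside its range is refused whole. "hand" is the opening, from -1 (shut) to 1 (fully open), set as the call begins (left out, the last holds). The fingers move at their own pace and stop on an object; the grip force is fixed at half the most. Time passes only in rows, so rows that do not move let the fingers close. It gives the time, the measured TCP pose, the force, the opening and the grip force at its end, in the units of the state.
- arm.observe(): the state, without advancing time (a new reading comes with each control period).
- vision.snapshot(name): name is "side" or "top" or "wrist"; returns the picture (420x560x3 uint8, red, green, blue); there is no depth.
- vision.calibration(name): a dict with "camera_matrix" (3x3 intrinsics, pixels), "D" ([k1, k2, p1, p2, k3] as OpenCV has them; the pictures are not rectified), "cam_to_world" (4x4, takes a point from camera to world coordinates); the wrist camera has in their place "hand_eye" (4x4, takes a point from camera to tool coordinates, whose origin is the TCP and whose axes are the flange's). Camera axes: x right, y up, looking along -z (the intrinsics and any distortion apply to the point x, -y, -z); pixel columns grow to the right and rows downward; lengths in mm; the calibration is good to about 2 mm. A picture is of the moment at which its call begins: read the wrist's pose just before it. calibration takes no time and is no camera call.
- arm.close_job(): hands the job in; it is judged then, once.
The state is a dict: "clock": time; "joint_pos": joint angles; "joint_vel": joint speeds; "effort": joint torques, N m; "tcp_pos": TCP position; "ee_rot": TCP orientation; "ft_force": force on the tool from outside, world axes, zero at the start; "moment": the same for the moment, N m; "finger_gap": opening from 0.0 (shut) to 1.0 (fully open); "grip_force": force on a finger pad.
Only numpy, scipy, OpenCV 4.12 (cv2) and the standard library are available. Lean on these libraries where they do the work, as an engineer would, in place of code of your own. Each camera call takes 0.05 s, during which the arm holds its last target. There are 200 camera calls.

## Task

Pull the stiff sliding lid of the paint box open just until its trailing edge stands over the partition between the second and third jar cells, so that the first two cells lie open while the last two jars stay covered the whole time. Then stand the fallen square paint jar up on the table and let go of it, so that you can take it again from above and set it down upright in the empty second cell, right to the floor. Do not drop or topple the jar, leave the other things on the table and the jar in the first cell where they are, and let go of everything.

Things in the scene. Friction and masses are not known exactly. Their poses are not given: they have to be found in the camera images.
- paintbox: Wooden paint box, fixed, 151 (its x) by 255 mm (its y), walls 86 mm high but the +y end wall 73 mm, where the lid passes out; origin at the centre of its underside; the lid opens to +y. Along the middle (x = 0) a row of four cells centred at y = -88.5, -29.5, 29.5, 88.5 mm, first to fourth. Each side of the row a trough, x = 31 to 65 mm, with brushes up to 16 mm above the table
- cell2 (a point): Floor centre of the empty second cell, 6 mm above the table; axes as the box's. Cells are 55 x 55 mm inside, 59 mm apart, with 4 mm partitions whose tops are 44 mm above the table. The first, third and fourth cells hold jars like the loose one, standing, tops 68 mm above the table
- lid (a joint): How far the lid is open, in m: 0 shut, 0.190 at most. It slides along the box's +y; at 0.118 its trailing edge stands over the middle of the partition between the second and third cells. Stiff: about 9 N of sliding friction plus 25 N per m/s; it stays where it is left
- lid_grip (a point): Centre of the wooden batten handle that stands on the lid, 70 mm along the box's x, 16 mm along its y, 22 mm high (from 80 mm, the lid's top, to 102 mm above the table). The lid is 140 x 246 x 6 mm and ends 28 mm beyond the batten's centre on the +y side, at x = 0, y = 100 mm plus the opening in the box's frame
- lid_edge (a point): Middle of the lid's trailing edge, the -y end of the lid, 77 mm above the table (the lid's underside is at 74 mm, its top at 80 mm), at x = 0, y = -118 mm plus the opening in the box's frame
- jar_mid (a point): Centre (on the axis, half the length) of the loose square jar, lying at the start: white body 48 x 48 mm in section, 42 mm long; round black cap 34 mm across; 62 mm base to cap top; 0.1 to 0.2 kg. x points from base to cap; y and z are square to the flat sides. Along x the base is at -31 mm, the shoulder at 11, the cap from 13 to 31 mm
- boxjar_mid (a point): Centre (31 mm above its base) of the like jar that stands in the first cell, not to be disturbed
- pot_a_mid (a point): Bystander: centre of a round paint pot with a red screw lid, 61 mm across, 54 mm high, standing
- pot_b_mid (a point): Bystander: centre of a round paint pot with a green screw lid, 61 mm across, 54 mm high, standing
- tape: Bystander: roll of masking tape lying flat, 72 mm across, 22 mm high; origin at the centre of its underside
- knife: Bystander: palette knife lying flat, up to 15 mm high, from 120 mm on the -x side of its origin (handle end) to 92 mm on the +x side
- scissors: Bystander: scissors with red handles lying flat, 12 mm high, within 95 mm of its origin along its x and 45 mm across
- tube: Bystander: aluminium paint tube lying on its side, 29 mm thick, 47 mm (cap) to 59 mm either side of its origin along its x
- spatula: Bystander: flat wooden stick lying on the table, 6 mm high, 22 mm wide, from -100 to 75 mm along its x
- bottle_mid (a point): Bystander: centre of a tall round bottle of varnish, 56 mm across, 150 mm high, standing
Things that resemble listed ones, but are neither listed nor needed, are in the scene too. Leave any brown or purple look-alike of the part that bears jar_mid alone.

How it is judged (in metres and radians):
On the way, in this order (a step that is already met when the one before it is completed fails the run):
1. the lid stands open with its edge within 7 mm of the middle of the partition between cells two and three (value of joint lid between 0.111 and 0.125 m), for 0.2 s.
2. the jar stands cap up on the table beside the box, let go (angle between jar_mid's own x axis and vertical below 0.1 rad and height (world z) of jar_mid below 0.034 m and horizontal distance between jar_mid and cell2 above 0.08 m and contact force between jar and the fingers below 0.05 N), for 0.2 s.
At the end, for the whole second after the job is handed in: The lid's trailing edge is within 7 mm of the middle of the partition between the second and third cells; the jar stands cap up in the second cell, within 7 mm of its centre, base within 3 mm of its floor, within 0.1 rad of upright, at rest and released (all of step 1 and horizontal distance between jar_mid and cell2 below 0.007 m and z of jar_mid in the frame of cell2 below 0.034 m and angle between jar_mid's own x axis and vertical below 0.1 rad and distance between jar_mid and boxjar_mid above 0.05 m and linear speed of jar below 0.01 m/s); the robot touches nothing.
It fails at once if the lid is pulled so far that the third jar is uncovered (more than 18 mm past the partition) (value of joint lid above 0.136 m).
It fails at once if the jar is dropped or toppled (moves faster than 0.6 m/s with no finger on it) (linear speed of jar above 0.6 m/s and contact force between jar and the fingers below 0.05 N).
It fails at once if the jar in the first cell is shifted or lifted by more than 8 mm (distance of boxjar_mid from where it was at the start of the episode above 0.008 m).
It fails at once if another thing on the table is moved by more than 15 mm (distance of any of pot_a_mid, pot_b_mid, tape, knife, scissors, tube, spatula, bottle_mid from where it was at the start of the episode above 0.015 m).
It also fails if it takes over 72 s, if anything falls off the work surface, if the arm or the gripper's body presses on something with over 40 N, if the wrist force passes 120 N, or if a joint passes its speed limit or range.

## Working session

There is one attempt and no reset: what is moved stays moved. The work goes in short steps, Python scripts to look and compute and a tool call to move; the robot and the scene stay as the last step left them, time stands still between calls to the robot, and variables do not carry over. Pictures are saved under pics/ and viewed, at most 10 in all, crops included, and the job is handed in when it is done.

Besides the shell and the picture viewer there is one more tool, called after "Emit:" by a JSON object that holds its "name" and its "arguments". arm_command: Moves the arm, as the interface text tells. Scaled input: -1 to 1 covers 1 m each way for a shift and pi/2 rad each way for a turn. Its arguments: {"type":"object","properties":{"plan":{"type":"array","items":{"type":"array"}},"hand":{"type":"number"}},"required":["plan"]}

```bash
mkdir -p pics; ls
python3 - <<'E'
from bench import arm, vision
import cv2
for n in ("top","side"):
    im=vision.snapshot(n); cv2.imwrite(f"pics/{n}0.png",im[:,:,::-1])
    c=vision.calibration(n); print(n,c)
print(arm.observe(), vision.calibration("wrist"))
E
```

```text
pics
top {'camera_matrix': array([[478.65366229,   0.        , 283.97252311],
       [  0.        , 478.65366229, 211.66422099],
       [  0.        ,   0.        ,   1.        ]]), 'D': array([-0.03188113,  0.        ,  0.        ,  0.        ,  0.        ]), 'cam_to_world': array([[-2.93011832e-02,  9.96800558e-01, -7.43645600e-02,
         4.24503761e+02],
       [-9.99509025e-01, -3.00441336e-02, -8.89149455e-03,
         2.94905854e+01],
       [-1.10972655e-02,  7.40675175e-02,  9.97191483e-01,
         1.54823408e+03],
       [ 0.00000000e+00,  0.00000000e+00,  0.00000000e+00,
         1.00000000e+00]])}
side {'camera_matrix': array([[406.75262625,   0.        , 279.30722942],
       [  0.        , 406.75262625, 215.40946515],
       [  0.        ,   0.        ,   1.        ]]), 'D': array([-0.07668858,  0.        ,  0.        ,  0.        ,  0.        ]), 'cam_to_world': array([[ 9.95688008e-01,  5.89355944e-02, -7.16378782e-02,
         4.64052505e+02],
       [-9.23213216e-02,  5.54094078e-01, -8.27318878e-01,
        -7.94234901e+02],
       [-9.06440582e-03,  8.30365190e-
[... 726 characters left out ...]
[-0.03494349,  0.01363068,  0.02152407]), 'grip_force': 0.0, 'finger_gap': 1.0005404064914358} {'camera_matrix': array([[364.89260583,   0.        , 282.54160304],
       [  0.        , 364.89260583, 203.07817219],
       [  0.        ,   0.        ,   1.        ]]), 'D': array([-0.05679676,  0.        ,  0.        ,  0.        ,  0.        ]), 'hand_eye': array([[ 1.00774677e-03,  9.61211006e-01,  2.75812230e-01,
         7.45315958e+01],
       [ 9.99999331e-01, -8.12198112e-04, -8.23213427e-04,
        -2.24282592e-01],
       [-5.67267633e-04,  2.75812876e-01, -9.61211182e-01,
        -1.62136702e+02],
       [ 0.00000000e+00,  0.00000000e+00,  0.00000000e+00,
         1.00000000e+00]])}
```

View pics/top0.png

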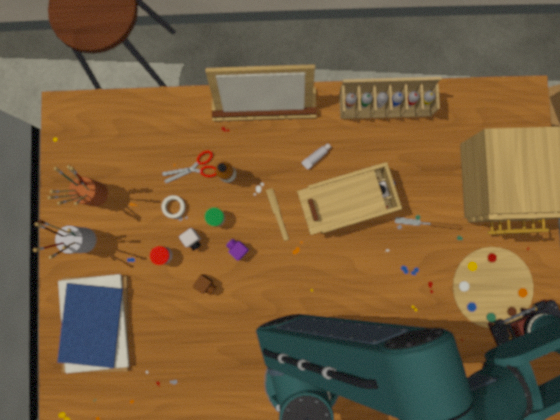

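View pics/side0.png

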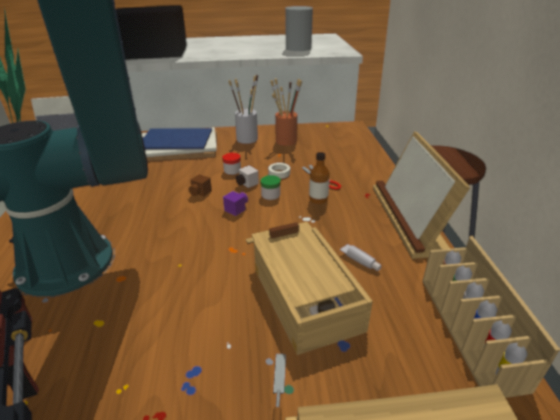

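Top view: box at (350,198), with the lid batten at its left (+y) end at (312,208). The white jar lies at (190,239) with its black cap towards (196,246). Red pot is at (160,256), green pot (214,216), tape (173,207), scissors (190,168), spatula (277,215). The jar candidates are white (190,239), purple (237,249) and brown (205,284). White with a black cap fits the description, and I'll confirm it in a crop.

```bash
cat > h.py <<'E'
import numpy as np, cv2
from bench import arm, vision
from scipy.spatial.transform import Rotation as R
def cam(n,s=None):
    c=vision.calibration(n)
    if n=="wrist":
        s=s or arm.observe(); T=np.eye(4); T[:3,:3]=R.from_rotvec(s["ee_rot"]).as_matrix(); T[:3,3]=s["tcp_pos"]
        M=T@c["hand_eye"]
    else: M=c["cam_to_world"]
    return c["camera_matrix"],c["D"],M
def ray(C,px):
    K,D,M=C; u=cv2.undistortPoints(np.array(px,float).reshape(-1,1,2),K,D).reshape(-1,2)
    d=np.c_[u[:,0],-u[:,1],-np.ones(len(u))]@M[:3,:3].T
    return M[:3,3],d
def onz(C,px,z):
    o,d=ray(C,px); return o+d*((z-o[2])/d[:,2])[:,None]
def proj(C,P):
    K,D,M=C; p=(np.atleast_2d(P)-M[:3,3])@M[:3,:3]; p=p*[1,-1,-1]
    return cv2.projectPoints(p,np.zeros(3),np.zeros(3),K,D)[0].reshape(-1,2)
def blob(mask,roi=None):
    m=mask.astype(np.uint8)
    if roi: z=np.zeros_like(m); a,b,c,d=roi; z[b:d,a:c]=m[b:d,a:c]; m=z
    cs,_=cv2.findContours(m,cv2.RETR_EXTERNAL,cv2.CHAIN_APPROX_NONE)
    return max(cs,key=cv2.contourArea)
E
python3 - <<'E'
from h import *
im=cv2.imread("pics/top0.png"); C=cam("top")
cv2.imwrite("pics/crop0.png",cv2.resize(im[150:300,140:410],None,fx=2.9,fy=2.9,interpolation=cv2.INTER_CUBIC)[:, :790])
hsv=cv2.cvtColor(im,cv2.COLOR_BGR2HSV)
print("batten",onz(C,[[312,208]],102), "jar",onz(C,[[190,239]],48),"cap",onz(C,[[196,246]],24))
for n,p,z in [("red",(160,256),54),("green",(214,216),54),("tape",(173,207),22),("purple",(237,249),30),("brown",(205,284),30),("bottle",(226,172),150),("spat",(270,191),6),("spat2",(285,238),6),("tube",(316,156),25),("knife",(410,222),10)]:
    print(n,onz(C,[p],z).round())
E
```

```text
batten [[540.92514856 -42.83183276 102.        ]] jar [[459.21788542 340.42750437  48.        ]] cap [[436.94016273 326.54570492  24.        ]]
red [[409. 434.  54.]]
green [[529. 263.  54.]]
tape [[564. 399.  22.]]
purple [[424. 195.  30.]]
brown [[316. 299.  30.]]
bottle [[651. 210. 150.]]
spat [[608.  87.   6.]]
spat2 [[454.  42.   6.]]
tube [[715. -65.  25.]]
knife [[ 494. -361.   10.]]
```

View pics/crop0.png

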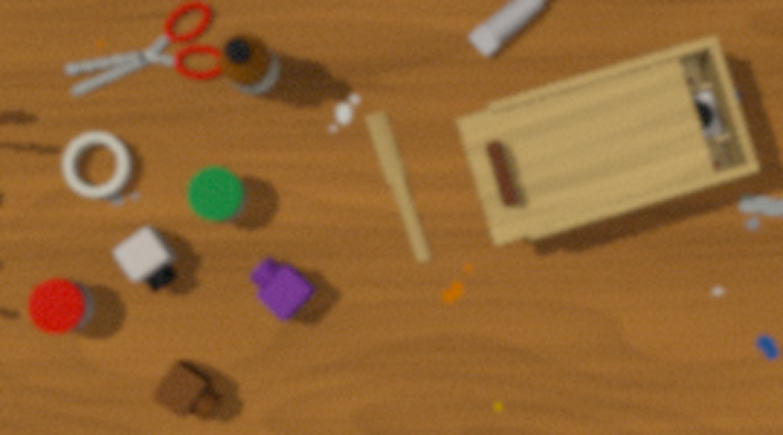

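Emit:
{"name": "arm_command", "arguments": {"plan": [[[0.04,-0.025,-0.007],0],[[0.04,-0.025,-0.007],0],[[0.04,-0.025,-0.007],0],[[0.04,-0.025,-0.007],0],[[0.04,-0.025,-0.007],0]], "hand": 1}}

```text
clock: 0.6
tcp_pos: [357.3, -370.2, 257.6]
ee_rot: [-3.089, -0.571, 0.0]
ft_force: [1.1, -0.6, -0.2]
finger_gap: 1.0
grip_force: 0.0
```

Emit:
{"name": "arm_command", "arguments": {"plan": [[[0.04,-0.025,-0.007],0],[[0.04,-0.025,-0.007],0],[[0.04,-0.025,-0.007],0],[[0.04,-0.025,-0.007],0],[[0.04,-0.025,-0.007],0]]}}

```text
clock: 1.1
tcp_pos: [499.3, -181.9, 292.7]
ee_rot: [-3.089, -0.571, 0.001]
ft_force: [0.7, -1.1, -1.0]
finger_gap: 1.0
grip_force: 0.0
```

Emit:
{"name": "arm_command", "arguments": {"plan": [[[0.04,-0.025,-0.007],0],[[0.04,-0.025,-0.007],0],[[0,0,0],0],[[0,0,0],0]]}}

```text
clock: 1.5
tcp_pos: [555.6, -107.5, 306.2]
ee_rot: [-3.088, -0.575, 0.002]
ft_force: [0.9, 0.7, 0.4]
finger_gap: 1.0
grip_force: 0.0
```

Run:
```python
from h import *
import pickle
s=arm.observe(); im=vision.snapshot("wrist")[:,:,::-1].copy(); cv2.imwrite("pics/w1.png",im); pickle.dump(s,open("s1.pkl","wb"))
print(s["clock"],s["tcp_pos"],s["ee_rot"])
```

```text
1.5 [ 555.57774848 -107.54132916  306.1969557 ] [-3.08828363e+00 -5.75402051e-01  1.64395792e-03]
```

View pics/w1.png

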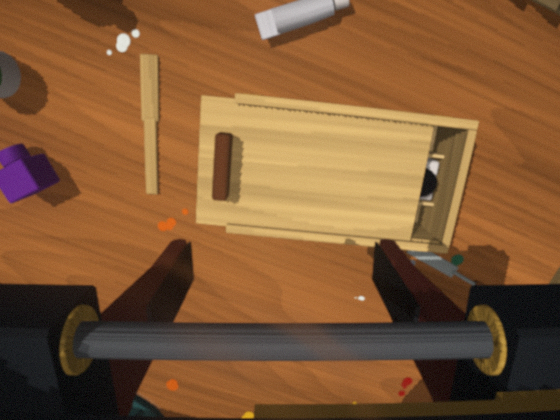

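The box fills the view. The dark batten spans (213,133)–(232,201), and the lid front corners are (202,96) and (197,224). The lid's trailing edge runs about (434,125)–(415,241), so it is already part open. The box's -y rim corners are (477,121) and (450,250).

Run:
```python
from h import *
import pickle
s=pickle.load(open("s1.pkl","rb")); im=cv2.imread("pics/w1.png"); C=cam("wrist",s)
R0=R.from_rotvec(s["ee_rot"]).as_matrix(); print("tool x yaw",np.degrees(np.arctan2(R0[1,0],R0[0,0])))
m=(im.max(2)<95); c=blob(m,(200,125,245,210)); r=cv2.minAreaRect(c); print(r)
b=cv2.boxPoints(r); P=onz(C,b,102); print(P.round(1)); print("batten c",P.mean(0))
for n,z,p in [("lid front",80,[(202,96),(197,224)]),("lid trail",80,[(434,125),(415,241)]),("rim -y",86,[(477,121),(450,250)]),("rim +y",86,[(236,95),(228,230)])]:
    Q=onz(C,p,z); d=Q[0]-Q[1]; print(n,Q.round(1).tolist(),np.hypot(*d[:2]),"yaw",np.degrees(np.arctan2(d[1],d[0])))
```

```text
tool x yaw 21.10841759656763
((228.26695251464844, 164.86923217773438), (65.15827941894531, 13.699549674987793), 83.75808715820312)
[[571.  -32.7 102. ]
 [577.3 -44.9 102. ]
 [517.  -73.5 102. ]
 [510.3 -60.8 102. ]]
batten c [543.90496682 -52.95057915 102.        ]
lid front [[597.9, -2.3, 80.0], [463.1, -39.7, 80.0]] 139.86461439743894 yaw 15.499969557082423
lid trail [[658.7, -239.1, 80.0], [533.6, -279.6, 80.0]] 131.42413588681404 yaw 17.939292742453766
rim -y [[678.9, -277.3, 86.0], [539.7, -319.8, 86.0]] 145.56307515505986 yaw 16.9742908160259
rim +y [[611.5, -35.5, 86.0], [471.4, -74.9, 86.0]] 145.51287835962302 yaw 15.708621881552578
```

Emit:
{"name": "arm_command", "arguments": {"plan": [[[0,0,0],0.061],[[0,-0.0153,0.044],0],[[0,-0.0153,0.044],0],[[0,-0.0153,0.044],0],[[0,-0.0153,0.044],0]]}}

```text
clock: 2.05
tcp_pos: [537.8, -50.7, 129.2]
ee_rot: [3.113, 0.419, -0.0]
ft_force: [0.5, -0.2, 0.1]
finger_gap: 1.004
grip_force: 0.0
```

Emit:
{"name": "arm_command", "arguments": {"plan": [[[0,0,0],0],[[0,0,0],0]]}}

```text
clock: 2.25
tcp_pos: [538.5, -50.7, 130.8]
ee_rot: [-3.113, -0.421, 0.003]
ft_force: [0.2, -0.9, 0.7]
finger_gap: 1.001
grip_force: 0.0
```

Run:
```python
from h import *
s=arm.observe(); im=vision.snapshot("wrist")[:,:,::-1].copy(); cv2.imwrite("pics/w2.png",im)
R0=R.from_rotvec(s["ee_rot"]).as_matrix(); print(s["tcp_pos"],"yaw",np.degrees(np.arctan2(R0[1,0],R0[0,0])))
```

```text
[538.46570999 -50.68006799 130.82740319] yaw 15.416599220746036
```

View pics/w2.png

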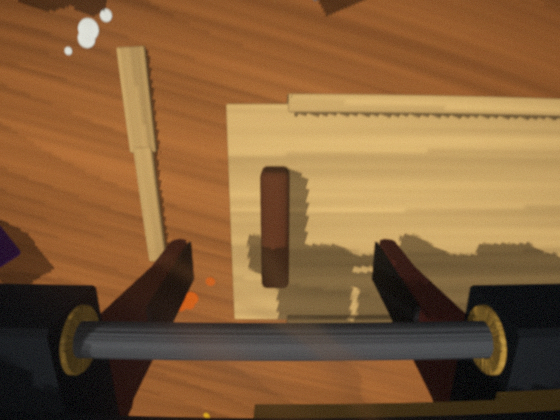

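The batten spans (262–289, 167–287), upright in the picture, so the yaw is right.

Run:
```python
from h import *
s=arm.observe(); C=cam("wrist",s); R0=R.from_rotvec(s["ee_rot"]).as_matrix()
P=onz(C,[(275.5,167),(275.5,287),(262,230),(289,230)],102)
print(((P-s["tcp_pos"])@R0).round(1))
P=onz(C,[(227,104),(236,318)],80); print(((P-s["tcp_pos"])@R0).round(1))
```

```text
[[ 39.3  -3.7  30.3]
 [-32.1  -4.1  30.2]
 [  3.6 -11.5  30.2]
 [  3.6   3.7  30.3]]
[[ 71.7 -31.7  52.3]
 [-67.8 -31.3  52.1]]
```

Emit:
{"name": "arm_command", "arguments": {"plan": [[[0.003,-0.004,0.025],0],[[0,0,0.021],0],[[0,0,0],0]]}}

```text
clock: 2.6
tcp_pos: [541.6, -45.9, 85.2]
ee_rot: [3.113, 0.421, 0.001]
ft_force: [-0.6, -0.7, 0.6]
finger_gap: 1.0
grip_force: 0.0
```

Emit:
{"name": "arm_command", "arguments": {"plan": [[[0,0,0],0],[[0,0,0],0],[[0,0,0],0],[[0,0,0],0],[[0,0,0],0]], "hand": -1}}

```text
clock: 3.1
tcp_pos: [541.3, -44.8, 85.2]
ee_rot: [3.113, 0.423, 0.001]
ft_force: [0.6, 0.6, 0.2]
finger_gap: 0.588
grip_force: 0.0
```

Emit:
{"name": "arm_command", "arguments": {"plan": [[[0,0,0],0],[[0,0,0],0],[[0,0,0],0],[[0,0,0],0]]}}

```text
clock: 3.5
tcp_pos: [541.0, -44.7, 84.6]
ee_rot: [-3.113, -0.423, 0.0]
ft_force: [-0.1, -0.6, -0.4]
finger_gap: 0.22
grip_force: 0.0
```

Emit:
{"name": "arm_command", "arguments": {"plan": [[[0,0,0],0],[[0,0,0],0],[[0,0,0],0]]}}

```text
clock: 3.8
tcp_pos: [541.1, -44.9, 84.6]
ee_rot: [3.113, 0.423, -0.0]
ft_force: [0.1, -1.1, -1.9]
finger_gap: 0.18
grip_force: 30.0
```

Emit:
{"name": "arm_command", "arguments": {"plan": [[[0,-0.008,0],0],[[0,-0.008,0],0],[[0,-0.008,0],0],[[0,-0.008,0],0],[[0,-0.008,0],0]]}}

```text
clock: 4.3
tcp_pos: [531.1, -8.3, 84.6]
ee_rot: [3.109, 0.424, 0.001]
ft_force: [1.6, -11.1, -4.4]
finger_gap: 0.182
grip_force: 30.0
```

Emit:
{"name": "arm_command", "arguments": {"plan": [[[0,-0.008,0],0],[[0,-0.008,0],0],[[0,-0.008,0],0],[[0,-0.008,0],0],[[0,-0.008,0],0]]}}

```text
clock: 4.8
tcp_pos: [520.5, 30.4, 84.6]
ee_rot: [3.109, 0.424, 0.001]
ft_force: [3.3, -10.6, -4.2]
finger_gap: 0.18
grip_force: 30.0
```

Emit:
{"name": "arm_command", "arguments": {"plan": [[[0,0,0],0],[[0,0,0],0]]}}

```text
clock: 5.0
tcp_pos: [520.2, 31.6, 84.6]
ee_rot: [3.111, 0.423, 0.001]
ft_force: [1.5, -4.7, -3.3]
finger_gap: 0.18
grip_force: 30.0
```

Run:
```python
from h import *
s=arm.observe(); im=vision.snapshot("wrist")[:,:,::-1].copy(); cv2.imwrite("pics/w3.png",im)
R0=R.from_rotvec(s["ee_rot"]).as_matrix(); print(s["tcp_pos"],"yaw",np.degrees(np.arctan2(R0[1,0],R0[0,0])))
b=np.array([575.4,-176.9]);y=np.array([-.269,.963]);x=np.array([.963,.269]);d=s["tcp_pos"][:2]-b
print("tcp in box",d@x,d@y,"open",d@y-100)
t=cv2.imread("pics/w3.png")
```

```text
[520.24441954  31.55135722  84.61018527] yaw 15.494314190271968
tcp in box 2.9585911101186277 215.5755081482273 open 115.5755081482273
```

Emit:
{"name": "arm_command", "arguments": {"plan": [[[0,-0.004,0],0],[[0,0,0],0],[[0,0,0],0]]}}

```text
clock: 5.35
tcp_pos: [519.3, 35.0, 84.6]
ee_rot: [3.111, 0.423, 0.001]
ft_force: [2.1, -6.8, -3.7]
finger_gap: 0.178
grip_force: 30.0
```

Emit:
{"name": "arm_command", "arguments": {"plan": [[[0,0,0],0],[[0,0,0],0],[[0,0,0],0]], "hand": 1}}

```text
clock: 5.65
tcp_pos: [518.4, 36.5, 84.7]
ee_rot: [-3.113, -0.423, 0.0]
ft_force: [-0.1, 1.0, -0.7]
finger_gap: 0.412
grip_force: 0.0
```

Emit:
{"name": "arm_command", "arguments": {"plan": [[[0,0,-0.045],0],[[0,0,-0.045],0],[[0,0,-0.045],0],[[0,0,-0.045],0],[[0,0,-0.045],0]]}}

```text
clock: 6.15
tcp_pos: [518.0, 36.5, 311.7]
ee_rot: [-3.113, -0.423, -0.0]
ft_force: [1.2, -0.4, -0.6]
finger_gap: 0.871
grip_force: 0.0
```

Emit:
{"name": "arm_command", "arguments": {"plan": [[[0,0.025,0],0],[[0,0.025,0],0],[[0,0,0],0]]}}

```text
clock: 6.45
tcp_pos: [532.7, -13.9, 310.1]
ee_rot: [3.112, 0.42, 0.002]
ft_force: [0.4, 0.8, -0.1]
finger_gap: 0.997
grip_force: 0.0
```

Run:
```python
from h import *
import pickle
s=arm.observe(); im=vision.snapshot("wrist")[:,:,::-1].copy(); cv2.imwrite("pics/w4.png",im); pickle.dump(s,open("s4.pkl","wb"))
print(s["clock"],s["tcp_pos"],s["ee_rot"])
```

```text
6.45 [532.7038931  -13.88096647 310.14730995] [3.11229106e+00 4.19988370e-01 1.85308160e-03]
```

View pics/w4.png

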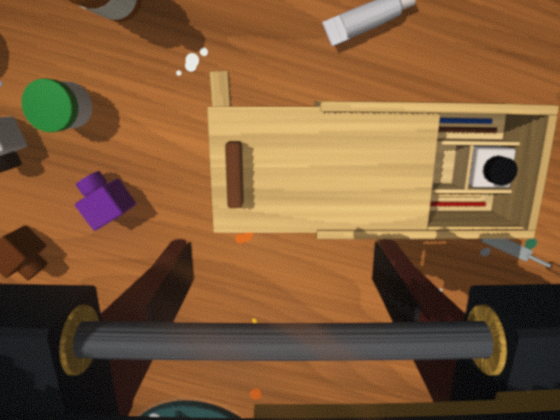

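The lid now shows its edge at (439,113)–(430,231). Cell 1's jar cap is at (500,170), with its cap's inner edge hiding part of the empty cell 2 at about (455,167). The rim corners are (556,104) and (537,237).

Run:
```python
from h import *
import pickle
s=pickle.load(open("s4.pkl","rb")); C=cam("wrist",s); im=cv2.imread("pics/w4.png")
c=blob(im.max(2)<60,(480,145,525,195)); (u,v),r=cv2.minEnclosingCircle(c); print(u,v,r)
b=np.array([575.4,-176.9]);a=np.radians(15.6);y=np.array([-np.sin(a),np.cos(a)]);x=np.array([np.cos(a),np.sin(a)])
def f(n,p,z):
    Q=onz(C,p,z); d=Q[:,:2]-b; print(n,Q[:,:2].round(1).tolist(),"box",np.c_[d@x,d@y].round(1).tolist())
f("jar1 cap",[(u,v)],68); f("edge",[(438.5,115),(430,230)],80); f("rim-y",[(556,104),(537,237)],86); f("rim+y",[(318,102),(317,237)],86); f("front",[(208.5,107),(214,233)],80)
f("rowwalls",[(519,143),(441,143),(512,191),(437,190)],44); f("part12",[(473,152),(472,184)],44)
```

```text
500.0769348144531 169.3076934814453 16.495559692382812
jar1 cap [[598.3, -255.4]] box [[1.0, -81.8]]
edge [[634.0, -158.0], [510.5, -197.2]] box [[61.5, 2.4], [-68.0, -2.0]]
rim-y [[680.6, -274.7], [537.3, -321.6]] box [[75.0, -122.5], [-75.6, -129.1]]
rim+y [[611.6, -30.3], [469.9, -72.2]] box [[74.3, 131.5], [-73.4, 129.2]]
front [[576.6, 78.1], [441.1, 42.0]] box [[69.7, 245.3], [-70.5, 246.9]]
rowwalls [[633.9, -280.4], [607.4, -188.0], [577.1, -297.3], [552.7, -204.7]] box [[28.5, -115.4], [27.8, -19.3], [-30.8, -116.4], [-29.4, -20.7]]
part12 [[608.1, -229.7], [571.5, -244.2]] box [[17.3, -59.6], [-21.9, -63.7]]
```

Emit:
{"name": "arm_command", "arguments": {"plan": [[[0.004,-0.042,0],0],[[0.004,-0.042,0],0],[[0.004,-0.042,0],0],[[0.004,-0.042,0],0],[[0.004,-0.042,0],0]]}}

```text
clock: 7.0
tcp_pos: [493.5, 198.1, 309.3]
ee_rot: [-3.112, -0.423, 0.002]
ft_force: [0.7, -0.4, -0.2]
finger_gap: 0.998
grip_force: 0.0
```

Emit:
{"name": "arm_command", "arguments": {"plan": [[[0.004,-0.042,0.02],0],[[0.004,-0.042,0.02],0],[[0.004,-0.042,0.02],0],[[0,0,0],0],[[0,0,0],0]]}}

```text
clock: 7.5
tcp_pos: [471.5, 321.2, 248.8]
ee_rot: [3.112, 0.427, -0.004]
ft_force: [0.2, 0.5, -0.0]
finger_gap: 1.001
grip_force: 0.0
```

Run:
```python
from h import *
import pickle
s=arm.observe(); im=vision.snapshot("wrist")[:,:,::-1].copy(); cv2.imwrite("pics/w5.png",im); pickle.dump(s,open("s5.pkl","wb"))
print(s["clock"],s["tcp_pos"],s["ee_rot"],s["joint_pos"])
```

```text
7.5 [471.47623107 321.2320316  248.76836051] [ 3.1115983   0.42738185 -0.00397879] [4.76946518e-01 2.95230271e-01 1.53851780e+00 1.16324334e-04
 1.31049265e+00 1.77471846e+00]
```

View pics/w5.png

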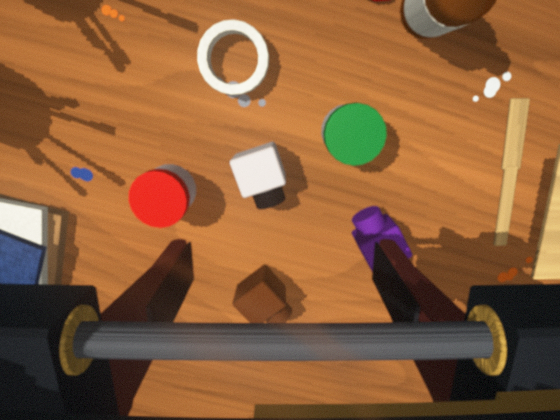

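Loose white jar: top face (230–287, 145–197), black cap at (268,195). The red pot is at (159,198) and the green pot at (355,134). Purple (382,235) and brown (263,294) are the look-alikes.

Run:
```python
from h import *
import pickle
s=pickle.load(open("s5.pkl","rb")); C=cam("wrist",s); im=cv2.imread("pics/w5.png"); R0=R.from_rotvec(s["ee_rot"]).as_matrix()
yaw=np.degrees(np.arctan2(R0[1,0],R0[0,0])); print("yaw",yaw)
hsv=cv2.cvtColor(im,cv2.COLOR_BGR2HSV)
c=blob((hsv[...,1]<60)&(hsv[...,2]>150),(215,130,300,215)); r=cv2.minAreaRect(c); print(r)
T=lambda p,z:(onz(C,p,z)-s["tcp_pos"])@R0
cc=c.reshape(-1,2); g=T(cc,48)[:,:2].astype(np.float32); rr=cv2.minAreaRect(g); print("face tool mm",rr, cv2.boxPoints(rr).round(1).tolist())
print("face world",onz(C,[r[0]],48))
for n,p,z in [("cap",(268,196),24),("red",(159,198),54),("green",(355,134),54),("purple",(382,238),35),("brown",(263,296),35)]: print(n,T([p],z).round(1),onz(C,[p],z).round(1))
```

```text
yaw 15.641389056988826
((256.6499938964844, 170.4499969482422), (44.27188491821289, 46.485477447509766), 71.56504821777344)
face tool mm ((4.326148986816406, -25.91674041748047), (47.14220428466797, 45.08958053588867), 71.70926666259766) [[-24.5, -41.20000076293945], [18.299999237060547, -55.400001525878906], [33.099998474121094, -10.600000381469727], [-9.699999809265137, 3.5]]
face world [[468.46757265 347.28578746  48.        ]]
cap [[-28.4 -15.8 224.8]] [[439.3 328.5  24. ]]
red [[ -22.6 -125.8  194.8]] [[415.3 436.1  54. ]]
green [[ 41.8  70.3 194.7]] [[530.3 264.6  54. ]]
purple [[-73.6 110.5 214. ]] [[429.9 194.8  35. ]]
brown [[-145.8  -22.4  214.1]] [[324.5 303.3  35. ]]
```

Emit:
{"name": "arm_command", "arguments": {"plan": [[[0,0,0.02],-0.068],[[0,0,0.02],-0.068],[[0,0,0.02],-0.068],[[-0.016,-0.0118,0.04],0],[[-0.016,-0.0118,0.04],0]]}}

```text
clock: 8.05
tcp_pos: [435.2, 321.4, 110.3]
ee_rot: [-3.006, -0.91, -0.007]
ft_force: [0.9, 0.5, -0.6]
finger_gap: 1.0
grip_force: 0.0
```

Emit:
{"name": "arm_command", "arguments": {"plan": [[[0,0,0],0],[[0,0,0],0]]}}

```text
clock: 8.25
tcp_pos: [434.5, 321.5, 110.7]
ee_rot: [3.006, 0.913, 0.001]
ft_force: [0.2, 0.1, 0.8]
finger_gap: 1.002
grip_force: 0.0
```

Run:
```python
from h import *
import pickle
s=arm.observe(); im=vision.snapshot("wrist")[:,:,::-1].copy(); cv2.imwrite("pics/w6.png",im); pickle.dump(s,open("s6.pkl","wb"))
C=cam("wrist",s); R0=R.from_rotvec(s["ee_rot"]).as_matrix(); T=lambda p,z:(onz(C,p,z)-s["tcp_pos"])@R0
hsv=cv2.cvtColor(im,cv2.COLOR_BGR2HSV)
c=blob((hsv[...,1]<60)&(hsv[...,2]>130),(190,60,380,280)); g=T(c.reshape(-1,2),48)[:,:2].astype(np.float32); rr=cv2.minAreaRect(g)
print(s["tcp_pos"],R0[:2,0],rr,cv2.boxPoints(rr).round(1).tolist(),cv2.boundingRect(c))
```

```text
[434.47516334 321.53169668 110.71949379] [0.83116667 0.55602316] ((41.70233917236328, -2.9256649017333984), (47.41815185546875, 43.42143630981445), 89.9590835571289) [[20.0, -26.600000381469727], [63.400001525878906, -26.700000762939453], [63.400001525878906, 20.799999237060547], [20.0, 20.799999237060547]] (240, 118, 77, 71)
```

View pics/w6.png

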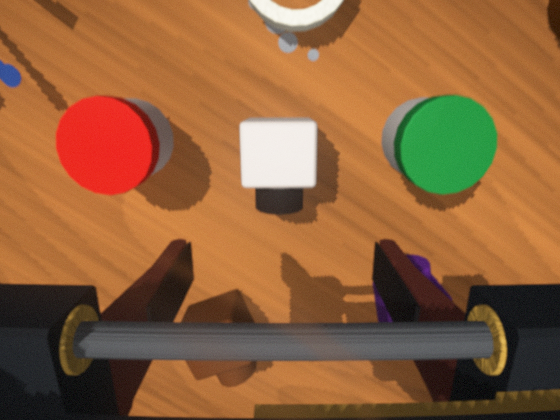

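Jar square to the tool: white face (240–317, 118–189), cap below it at (279,200). Both pots are clear of the fingers.

Emit:
{"name": "arm_command", "arguments": {"plan": [[[-0.002,-0.003,0.035],0],[[0,0,0.035],0],[[0,0,0.025],0],[[0,0,0.009],0],[[0,0,0],0]]}}

```text
clock: 8.8
tcp_pos: [432.0, 323.9, 6.4]
ee_rot: [-3.006, -0.913, -0.003]
ft_force: [0.1, -0.1, -0.1]
finger_gap: 1.0
grip_force: 0.0
```

Emit:
{"name": "arm_command", "arguments": {"plan": [[[0,0,0],0],[[0,0,0],0],[[0,0,0],0],[[0,0,0],0],[[0,0,0],0]], "hand": -1}}

```text
clock: 9.3
tcp_pos: [430.3, 323.7, 6.1]
ee_rot: [-3.005, -0.914, -0.001]
ft_force: [-0.6, -0.5, 0.5]
finger_gap: 0.582
grip_force: 0.0
```

Emit:
{"name": "arm_command", "arguments": {"plan": [[[0,0,0],0],[[0,0,0],0],[[0,0,0],0],[[0,0,0],0]]}}

```text
clock: 9.7
tcp_pos: [430.0, 323.4, 5.7]
ee_rot: [3.006, 0.914, -0.0]
ft_force: [-0.5, -0.3, 2.0]
finger_gap: 0.377
grip_force: 30.0
```

Gripped (33 mm). Lift slowly by about 40 mm and look.

Emit:
{"name": "arm_command", "arguments": {"plan": [[[0,0,-0.01],0],[[0,0,-0.01],0],[[0,0,-0.01],0],[[0,0,-0.01],0],[[0,0,0],0]]}}

```text
clock: 10.2
tcp_pos: [431.3, 324.2, 47.6]
ee_rot: [-3.005, -0.914, -0.005]
ft_force: [0.5, 0.3, -0.4]
finger_gap: 0.375
grip_force: 30.0
```

Run:
```python
from h import *
s=arm.observe(); print(s["tcp_pos"],s["ft_force"],s["moment"])
a=vision.snapshot("side")[:,:,::-1]; w=vision.snapshot("wrist")[:,:,::-1]
u=proj(cam("side"),s["tcp_pos"])[0]; print(u); x,y=int(u[0]),int(u[1])
cr=cv2.resize(a[y-50:y+50,x-70:x+70],(560,400),interpolation=cv2.INTER_CUBIC)
cv2.imwrite("pics/m7.png",np.hstack([cr,cv2.resize(w[60:300,180:380],(240,288))[:].copy() if 0 else cv2.copyMakeBorder(cv2.resize(w[60:300,180:380],(240,288)),0,112,0,0,0)]))
```

```text
[431.2894949  324.22637813  47.56757348] [ 0.45563682  0.30292581 -0.4084165 ] [-0.03538466  0.0654797   0.01429605]
[236.97646029 174.15797651]
```

View pics/m7.png

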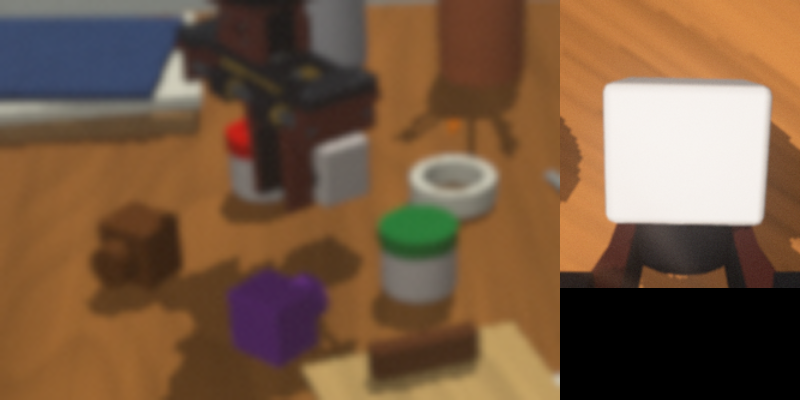

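The side crop shows the jar held by its cap, still about level; the wrist crop shows its white face up with the cap between the pads. So it doesn't swing on its own at full grip. I'll lower it near the table and test whether a finger target close to the cap's width lightens the grip.

Emit:
{"name": "arm_command", "arguments": {"plan": [[[0,0,0.016],0],[[0,0,0.016],0],[[0,0,0],0]]}}

```text
clock: 10.6
tcp_pos: [428.4, 322.5, 11.8]
ee_rot: [3.005, 0.914, -0.007]
ft_force: [-0.2, 0.3, -1.6]
finger_gap: 0.375
grip_force: 30.0
```

Emit:
{"name": "arm_command", "arguments": {"plan": [[[0,0,0],0],[[0,0,0],0]], "hand": -0.26}}

```text
clock: 10.8
tcp_pos: [430.4, 323.7, 14.1]
ee_rot: [-3.005, -0.914, -0.001]
ft_force: [0.2, -0.0, -1.7]
finger_gap: 0.374
grip_force: 30.0
```

```bash
cat >> h.py <<'E'
def tilt(save=None):
    """white face seen by the wrist camera -> its corners in pixels, and its tilt from the two 48 mm edges"""
    s=arm.observe(); im=vision.snapshot("wrist")[:,:,::-1].copy(); C=cam("wrist",s); R0=R.from_rotvec(s["ee_rot"]).as_matrix()
    if save: cv2.imwrite(save,im)
    hsv=cv2.cvtColor(im,cv2.COLOR_BGR2HSV); c=blob((hsv[...,1]<60)&(hsv[...,2]>120),(180,20,400,400))
    K,D,M=C; p=cv2.undistortPoints(c.astype(float).reshape(-1,1,2),K,D,P=K).reshape(-1,2)
    print("tcp",s["tcp_pos"].round(1),"F",s["ft_force"].round(1),"M",s["moment"].round(3),"gap",round(s["finger_gap"],3),"grip",s["grip_force"])
    print("area",cv2.contourArea(c),"bbox",cv2.boundingRect(c))
    v0,v1=p[:,1].min(),p[:,1].max(); out=[]
    for f in (.12,.88):
        v=v0+f*(v1-v0); q=p[abs(p[:,1]-v)<2]; w=q[:,0].max()-q[:,0].min(); z=K[0,0]*48/w
        P=np.array([((q[:,0].max()+q[:,0].min())/2-K[0,2])/K[0,0]*z,-(v-K[1,2])/K[0,0]*z,-z,1]); 
        P=(vision.calibration("wrist")["hand_eye"]@P)[:3]; out.append(P)
    d=out[0]-out[1]; print("far",out[0].round(1),"near",out[1].round(1),"tilt deg (base down +)",np.degrees(np.arctan2(d[2],d[0])).round(1))
E
python3 -c "
from h import *
tilt('pics/w8.png')"
```

```text
tcp [430.4 323.7  14.1] F [ 0.2 -0.  -1.7] M [-0.007 -0.029 -0.008] gap 0.374 grip 29.997070133686066
area 16126.5 bbox (216, 125, 140, 123)
far [ 61.    0.7 -35.5] near [ 27.8   0.2 -37.8] tilt deg (base down +) 4.1
```

Emit:
{"name": "arm_command", "arguments": {"plan": [[[0,0,0],0]], "hand": -0.25}}

```text
clock: 10.95
tcp_pos: [430.6, 323.8, 14.3]
ee_rot: [-3.005, -0.914, -0.002]
ft_force: [0.4, -0.1, -1.6]
finger_gap: 0.378
grip_force: 30.0
```

Emit:
{"name": "arm_command", "arguments": {"plan": [[[0,0,0],0]], "hand": -0.245}}

```text
clock: 11.05
tcp_pos: [430.5, 323.7, 14.2]
ee_rot: [-3.005, -0.914, -0.001]
ft_force: [-0.6, -0.6, -0.8]
finger_gap: 0.378
grip_force: 14.3
```

Emit:
{"name": "arm_command", "arguments": {"plan": [[[0,0,0],0]], "hand": -0.24}}

```text
clock: 11.15
tcp_pos: [430.4, 323.7, 14.1]
ee_rot: [-3.005, -0.914, -0.001]
ft_force: [0.2, 0.3, -0.8]
finger_gap: 0.381
grip_force: 8.0
```

```bash
python3 -c "
from h import *
tilt()"
```

```text
tcp [430.4 323.7  14.1] F [ 0.2  0.3 -0.8] M [-0.07   0.    -0.011] gap 0.381 grip 8.031369298696518
area 15073.0 bbox (219, 122, 134, 120)
far [ 61.6   0.7 -29.4] near [ 29.1   0.2 -35.3] tilt deg (base down +) 10.3
```

The grip can be lightened: at 8 N the jar pivots, now 10° with its base down. Lift slowly with this light grip.

Emit:
{"name": "arm_command", "arguments": {"plan": [[[0,0,-0.006],0],[[0,0,-0.006],0],[[0,0,-0.006],0],[[0,0,0],0]]}}

```text
clock: 11.6
tcp_pos: [430.5, 323.7, 32.9]
ee_rot: [-3.005, -0.914, -0.002]
ft_force: [-1.1, -1.8, 2.6]
finger_gap: 0.381
grip_force: 8.0
```

```bash
python3 -c "
from h import *
tilt()"
```

```text
tcp [430.5 323.7  32.9] F [-1.1 -1.8  2.6] M [-0.297  0.315 -0.012] gap 0.381 grip 8.021112084388733
area 12543.5 bbox (223, 118, 122, 119)
far [61.1  0.3 -6.8] near [21.9  0.3 -8.8] tilt deg (base down +) 2.9
```

Run:
```python
from h import *
im=vision.snapshot("wrist")[:,:,::-1].copy(); cv2.imwrite("pics/w9.png",im); hsv=cv2.cvtColor(im,cv2.COLOR_BGR2HSV)
for v in range(90,260,8): print(v,[ (int(hsv[v,u,1]),int(hsv[v,u,2])) for u in (232,283,330)], np.flatnonzero((hsv[v,200:370,1]<60)&(hsv[v,200:370,2]>120))[[0,-1]]+200 if ((hsv[v,200:370,1]<60)&(hsv[v,200:370,2]>120)).any() else None)
c=blob((hsv[...,1]<60)&(hsv[...,2]>120),(180,20,400,400)); print(cv2.approxPolyDP(c,4,True).reshape(-1,2).tolist())
a=vision.snapshot("side")[:,:,::-1].copy(); cv2.imwrite("pics/s9.png",a)
```

```text
90 [(166, 206), (165, 189), (170, 214)] None
98 [(166, 191), (162, 202), (168, 203)] None
106 [(166, 190), (158, 211), (164, 201)] None
114 [(164, 190), (153, 212), (162, 189)] None
122 [(12, 242), (9, 243), (11, 240)] [229 339]
130 [(9, 244), (9, 247), (9, 245)] [227 341]
138 [(9, 244), (10, 245), (9, 244)] [227 341]
146 [(11, 246), (8, 246), (9, 245)] [226 342]
154 [(10, 247), (8, 246), (9, 245)] [226 342]
162 [(11, 240), (9, 246), (9, 245)] [225 343]
170 [(20, 227), (9, 246), (9, 246)] [225 343]
178 [(12, 239), (7, 246), (9, 247)] [224 343]
186 [(8, 248), (7, 247), (8, 246)] [224 344]
194 [(8, 248), (8, 247), (8, 246)] [223 344]
202 [(9, 247), (8, 248), (8, 245)] [223 344]
210 [(9, 247), (8, 247), (8, 245)] [223 344]
218 [(27, 178), (23, 174), (28, 175)] [228 340]
226 [(99, 198), (25, 81), (25, 165)] [234 334]
234 [(161, 204), (28, 63), (116, 117)] [322 328]
242 [(137, 93), (29, 62), (131, 76)] None
250 [(144, 92), (34, 52), (135, 85)] None
258 [(138, 87), (29, 53), (140, 84)] None
[[230, 119], [223, 210], [235, 229], [244, 233], [266, 225], [297, 225], [328, 234], [344, 212], [339, 121]]
```

```bash
cat >> h.py <<'E'
def pnp(px):
    """px: base-left, base-right, shoulder-right, shoulder-left of the 42 x 48 face -> tool-frame pose"""
    c=vision.calibration("wrist"); O=np.array([[-31,-24,0],[-31,24,0],[11,24,0],[11,-24,0]],float)
    n,rs,ts,e=cv2.solvePnPGeneric(O,np.array(px,float),c["camera_matrix"],c["D"],flags=cv2.SOLVEPNP_IPPE)
    F=np.diag([1,-1,-1]); H=c["hand_eye"]
    for r,t,k in zip(rs,ts,e):
        A=H[:3,:3]@F@cv2.Rodrigues(r)[0]; p=H[:3,:3]@F@t.ravel()+H[:3,3]
        print("err",k.round(2),"axis(tool)",A[:,0].round(3),"tilt",np.degrees(np.arcsin(-A[2,0])).round(1),"cap c",(p+A[:,0]*22+A[:,2]*0).round(1),"base mid on face",(p-31*A[:,0]).round(1))
E
python3 -c "
from h import *
pnp([(229,118.5),(339,118.5),(344.5,213),(222.5,213)])"
```

```text
err [0.51] axis(tool) [-0.849 -0.005 -0.528] tilt 31.9 cap c [ 21.4  -0.1 -29.6] base mid on face [66.5  0.2 -1.6]
err [4.84] axis(tool) [-0.977 -0.002  0.213] tilt -12.3 cap c [15.6  0.1 -7.7] base mid on face [ 67.4   0.2 -19. ]
```

Tilt is now 32°, so this works. Keep lifting.

Emit:
{"name": "arm_command", "arguments": {"plan": [[[0,0,-0.006],0],[[0,0,-0.006],0],[[0,0,-0.006],0],[[0,0,-0.006],0],[[0,0,0],0]]}}

```text
clock: 12.25
tcp_pos: [430.9, 324.0, 56.7]
ee_rot: [-3.005, -0.914, -0.003]
ft_force: [0.9, -0.3, -0.8]
finger_gap: 0.383
grip_force: 8.7
```

```bash
cat >> h.py <<'E'
def prof(step=8,lo=60,hi=300,save=None):
    s=arm.observe(); im=vision.snapshot("wrist")[:,:,::-1].copy(); hsv=cv2.cvtColor(im,cv2.COLOR_BGR2HSV)
    if save: cv2.imwrite(save,im)
    print("tcp",s["tcp_pos"].round(1),"F",s["ft_force"].round(1),"gap",round(s["finger_gap"],3),"grip",round(s["grip_force"],1),"t",s["clock"])
    m=(hsv[...,1]<60)&(hsv[...,2]>80)
    for v in range(lo,hi,step):
        q=np.flatnonzero(m[v,190:375])+190
        if len(q)>8: print(v,q[0],q[-1],len(q),"V",int(np.median(hsv[v,q,2])),"capV",int(hsv[v,283,2]))
    c=blob(m&(hsv[...,2]>120),(180,20,400,400)); print(cv2.approxPolyDP(c,3,True).reshape(-1,2).tolist())
E
python3 -c "
from h import *
prof(save='pics/w10.png')"
```

```text
tcp [430.9 324.   56.7] F [ 0.9 -0.3 -0.8] gap 0.383 grip 8.7 t 12.25
132 235 331 97 V 237 capV 237
140 233 334 102 V 240 capV 240
148 232 335 104 V 240 capV 239
156 231 335 105 V 240 capV 240
164 230 337 108 V 240 capV 240
172 229 337 109 V 240 capV 242
180 228 338 111 V 241 capV 242
188 227 339 113 V 241 capV 241
196 226 340 115 V 244 capV 244
204 227 339 113 V 234 capV 234
212 229 337 109 V 224 capV 225
220 231 335 68 V 221 capV 60
228 233 333 36 V 219 capV 56
236 234 331 25 V 197 capV 52
[[236, 131], [226, 195], [235, 238], [244, 242], [247, 230], [266, 218], [294, 217], [311, 222], [320, 232], [321, 241], [330, 239], [340, 202], [333, 134]]
```

```bash
python3 -c "
from h import *
pnp([(235,130.5),(333,130.5),(340.5,200),(225.5,200)])"
```

```text
err [0.18] axis(tool) [-0.619 -0.012 -0.785] tilt 51.7 cap c [ 26.9  -0.3 -23.6] base mid on face [59.7  0.3 18. ]
err [6.8] axis(tool) [-0.844 -0.008  0.537] tilt -32.4 cap c [17.8 -0.1 14.2] base mid on face [ 62.5   0.3 -14.2]
```

52° now and hanging free. I'll lower it till the base edge touches, then walk the grip over the base along an arc.

Emit:
{"name": "arm_command", "arguments": {"plan": [[[0,0,0.004],0],[[0,0,0.004],0],[[0,0,0],0]]}}

```text
clock: 12.6
tcp_pos: [429.4, 323.1, 46.7]
ee_rot: [3.005, 0.914, -0.003]
ft_force: [0.3, -0.4, -1.5]
finger_gap: 0.383
grip_force: 8.7
```

Emit:
{"name": "arm_command", "arguments": {"plan": [[[0,0,0.003],0],[[0,0,0],0]]}}

```text
clock: 12.8
tcp_pos: [429.8, 323.3, 44.1]
ee_rot: [3.006, 0.914, -0.001]
ft_force: [0.3, -0.5, -2.2]
finger_gap: 0.382
grip_force: 8.7
```

Emit:
{"name": "arm_command", "arguments": {"plan": [[[0,0,0.003],0],[[0,0,0],0]]}}

```text
clock: 13.0
tcp_pos: [430.0, 323.3, 41.8]
ee_rot: [3.005, 0.914, -0.001]
ft_force: [-1.2, -1.0, 2.5]
finger_gap: 0.38
grip_force: 9.2
```

```bash
python3 -c "
from h import *
prof(save='pics/w11.png')"
```

```text
tcp [430.  323.3  41.8] F [-1.2 -1.   2.5] gap 0.38 grip 9.2 t 13.0
132 235 332 98 V 238 capV 237
140 232 334 103 V 240 capV 239
148 231 335 105 V 241 capV 240
156 231 336 106 V 241 capV 241
164 230 337 108 V 241 capV 242
172 229 338 110 V 241 capV 242
180 228 338 111 V 241 capV 243
188 227 339 113 V 242 capV 242
196 226 340 115 V 243 capV 242
204 227 340 114 V 240 capV 240
212 229 338 110 V 223 capV 222
220 231 335 74 V 221 capV 60
228 232 334 39 V 218 capV 54
236 234 332 26 V 202 capV 52
[[235, 131], [226, 192], [235, 238], [244, 242], [253, 224], [285, 217], [312, 223], [320, 232], [321, 241], [330, 239], [340, 204], [332, 132]]
```

Contact at TCP z 42, as the geometry predicts. Arc towards the base (+x).

Emit:
{"name": "arm_command", "arguments": {"plan": [[[0.005,0,-0.0008],0],[[0.005,0,-0.0006],0],[[0.005,0,-0.0004],0],[[0.005,0,0],0],[[0,0,0],0]]}}

```text
clock: 13.55
tcp_pos: [448.2, 335.5, 43.9]
ee_rot: [-3.005, -0.914, -0.003]
ft_force: [0.2, -0.1, 0.2]
finger_gap: 0.38
grip_force: 0.0
```

```bash
python3 -c "
from h import *
prof(save='pics/w12.png')"
```

```text
tcp [448.2 335.5  43.9] F [ 0.2 -0.1  0.2] gap 0.38 grip 0.0 t 13.55
60 285 308 24 V 133 capV 225
68 285 308 24 V 200 capV 229
76 294 335 18 V 204 capV 229
84 324 334 11 V 200 capV 233
148 238 328 91 V 187 capV 187
156 232 334 103 V 249 capV 249
164 232 335 104 V 251 capV 251
172 232 334 93 V 251 capV 63
180 232 334 57 V 250 capV 67
188 233 334 41 V 250 capV 62
196 233 333 33 V 242 capV 66
204 233 333 26 V 224 capV 55
212 234 332 22 V 189 capV 57
220 234 332 23 V 188 capV 52
228 234 332 28 V 189 capV 53
236 235 331 35 V 189 capV 48
244 247 318 29 V 184 capV 48
[[241, 144], [232, 155], [235, 238], [248, 246], [262, 246], [245, 225], [244, 205], [253, 185], [267, 173], [279, 170], [304, 176], [323, 204], [322, 226], [304, 247], [317, 247], [319, 241], [331, 238], [333, 153], [319, 142]]
```

Grip reads 0 and the picture profile shows a square shoulder with the round cap on top: the jar is standing. Open and rise.

Emit:
{"name": "arm_command", "arguments": {"plan": [[[0,0,0],0],[[0,0,0],0],[[0,0,0],0],[[0,0,0],0],[[0,0,0],0]], "hand": 0.4}}

```text
clock: 14.1
tcp_pos: [446.6, 334.6, 43.5]
ee_rot: [-3.006, -0.914, 0.0]
ft_force: [0.4, -0.3, -0.0]
finger_gap: 0.7
grip_force: 0.0
```

Emit:
{"name": "arm_command", "arguments": {"plan": [[[0,0,-0.02],0],[[0,0,-0.03],0],[[0,0,-0.04],0],[[0,0,-0.03],0],[[0,0,0],0]]}}

```text
clock: 14.6
tcp_pos: [449.5, 336.3, 167.9]
ee_rot: [-3.004, -0.914, -0.013]
ft_force: [1.1, 1.1, -0.5]
finger_gap: 0.699
grip_force: 0.0
```

Run:
```python
from h import *
prof(save='pics/w13.png')
s=arm.observe(); C=cam("wrist",s); R0=R.from_rotvec(s["ee_rot"]).as_matrix(); im=cv2.imread("pics/w13.png"); hsv=cv2.cvtColor(im,cv2.COLOR_BGR2HSV)
w=blob((hsv[...,1]<70)&(hsv[...,2]>110),(180,100,400,330)); x,y,a,b=cv2.boundingRect(w); print("white bbox",x,y,a,b)
k=blob(hsv[...,2]<75,(x,y,x+a,y+b)); e=cv2.fitEllipse(k); print("cap",e,cv2.boundingRect(k))
T=lambda p,z:(onz(C,p,z)-s["tcp_pos"])@R0
print("cap tool",T([e[0]],62),"white corners", T(cv2.boxPoints(cv2.minAreaRect(w)),42)[:,:2].round(1).tolist(), cv2.minAreaRect(w))
```

```text
tcp [449.5 336.3 167.9] F [ 1.1  1.1 -0.5] gap 0.699 grip 0.0 t 14.6
60 270 326 57 V 250 capV 249
68 275 314 40 V 236 capV 172
76 285 297 13 V 119 capV 187
84 285 297 13 V 180 capV 207
132 255 310 56 V 196 capV 192
140 253 374 61 V 245 capV 244
148 192 374 41 V 243 capV 58
156 253 374 30 V 232 capV 53
164 192 374 24 V 160 capV 56
172 193 374 21 V 169 capV 51
180 254 311 26 V 173 capV 51
188 254 311 58 V 171 capV 100
[[255, 132], [254, 188], [310, 190], [311, 133]]
white bbox 253 130 61 62
cap ((283.08831787109375, 165.391357421875), (40.87624740600586, 42.72816467285156), 169.72137451171875) (263, 144, 42, 44)
cap tool [[ 27.15519326   0.14788409 103.7934313 ]] white corners [[51.3, -23.1], [51.3, 23.3], [2.7, 24.4], [2.7, -24.1]] ((283.0, 160.5), (61.0, 60.0), 90.0)
```

Jar is upright and square to the tool, with its cap at tool (27,0). Take it again from above.

Emit:
{"name": "arm_command", "arguments": {"plan": [[[0.0135,0,0.02],0],[[0.0135,0,0.03],0],[[0,0,0.04],0],[[0,0,0.025],0],[[0,0,0],0]]}}

```text
clock: 15.15
tcp_pos: [465.2, 347.3, 43.6]
ee_rot: [3.004, 0.913, -0.015]
ft_force: [-0.0, -0.6, -0.1]
finger_gap: 0.701
grip_force: 0.0
```

Emit:
{"name": "arm_command", "arguments": {"plan": [[[0,0,0],0],[[0,0,0],0]]}}

```text
clock: 15.35
tcp_pos: [469.9, 350.1, 49.5]
ee_rot: [-3.005, -0.914, -0.002]
ft_force: [-0.8, 0.9, -0.2]
finger_gap: 0.699
grip_force: 0.0
```

Emit:
{"name": "arm_command", "arguments": {"plan": [[[0.001,0,0.003],0],[[0,0,0],0],[[0,0,0],0],[[0,0,0],0],[[0,0,0],0]], "hand": -1}}

```text
clock: 15.85
tcp_pos: [470.3, 350.4, 46.0]
ee_rot: [-3.005, -0.914, -0.001]
ft_force: [-0.2, -0.2, 3.8]
finger_gap: 0.378
grip_force: 30.0
```

Emit:
{"name": "arm_command", "arguments": {"plan": [[[0,0,0],0],[[0,0,0],0],[[0,0,0],0]]}}

```text
clock: 16.15
tcp_pos: [470.3, 350.3, 46.0]
ee_rot: [-3.006, -0.914, -0.001]
ft_force: [0.1, -0.2, 5.4]
finger_gap: 0.378
grip_force: 30.0
```

Run:
```python
from h import *
s=arm.observe(); R0=R.from_rotvec(s["ee_rot"]).as_matrix(); print(s["tcp_pos"],"yaw",np.degrees(np.arctan2(R0[1,0],R0[0,0])),s["joint_pos"].round(2))
```

```text
[470.31870522 350.34113347  45.97098244] yaw 33.83022660099543 [0.52 0.55 1.71 0.   0.88 1.5 ]
```

Emit:
{"name": "arm_command", "arguments": {"plan": [[[0,0,-0.02],0],[[0,0,-0.03],0],[[0,0,-0.035],0],[[0,0,-0.035],-0.085],[[0,0,-0.03],-0.085]]}}

```text
clock: 16.65
tcp_pos: [469.8, 350.2, 196.8]
ee_rot: [-2.854, -1.314, 0.0]
ft_force: [1.3, -0.2, -1.1]
finger_gap: 0.376
grip_force: 30.0
```

Emit:
{"name": "arm_command", "arguments": {"plan": [[[0,0,0],-0.09],[[0,0,0],-0.09],[[0,0,0],-0.09],[[0,0,0],-0.09],[[0,0,0],-0.09]]}}

```text
clock: 17.15
tcp_pos: [469.4, 350.0, 194.8]
ee_rot: [-2.222, -2.22, 0.002]
ft_force: [-1.1, -0.1, -1.6]
finger_gap: 0.374
grip_force: 30.0
```

Emit:
{"name": "arm_command", "arguments": {"plan": [[[0,0,0],-0.09],[[0,0,0],-0.089],[[0,0,0],0],[[0,0,0],0]]}}

```text
clock: 17.55
tcp_pos: [469.6, 350.1, 195.1]
ee_rot: [-1.901, -2.501, 0.001]
ft_force: [-0.2, -0.8, -1.8]
finger_gap: 0.384
grip_force: 30.0
```

```bash
cat >> h.py <<'E'
def go(x,y):
    s=arm.observe(); R0=R.from_rotvec(s["ee_rot"]).as_matrix(); print(s["clock"],s["tcp_pos"].round(1),"yaw",np.degrees(np.arctan2(R0[1,0],R0[0,0])).round(2),"gap",s["finger_gap"],s["joint_pos"].round(2))
    print("shift tool",((np.array([x,y,s["tcp_pos"][2]])-s["tcp_pos"])@R0).round(1))
E
python3 -c "
from h import *
go(583,-203)"
```

```text
17.55 [469.6 350.1 195.1] yaw 105.53 gap 0.3837375772073464 [0.52 0.36 1.57 0.   1.2  0.25]
shift tool [-5.632e+02 -3.880e+01  1.000e-01]
```

Emit:
{"name": "arm_command", "arguments": {"plan": [[[-0.045,-0.0028,0],0],[[-0.047,-0.0028,0],0],[[-0.047,-0.0028,0],0],[[-0.047,-0.0028,0],0],[[-0.047,-0.0028,0],0]]}}

```text
clock: 18.05
tcp_pos: [519.8, 120.5, 195.5]
ee_rot: [-1.9, -2.502, -0.0]
ft_force: [0.1, -0.5, -1.6]
finger_gap: 0.381
grip_force: 30.0
```

Emit:
{"name": "arm_command", "arguments": {"plan": [[[-0.047,-0.0028,0],0],[[-0.047,-0.0028,0],0],[[-0.047,-0.0028,0],0],[[-0.047,-0.0028,0],0],[[-0.047,-0.0028,0],0]]}}

```text
clock: 18.55
tcp_pos: [570.1, -109.7, 195.4]
ee_rot: [-1.901, -2.501, -0.0]
ft_force: [0.3, 0.2, -1.8]
finger_gap: 0.379
grip_force: 30.0
```

Emit:
{"name": "arm_command", "arguments": {"plan": [[[-0.047,-0.0028,0],0],[[-0.047,-0.0028,0],0],[[-0.047,-0.0028,0],0],[[-0.04,-0.002,0],0],[[0,0,0],0]]}}

```text
clock: 19.05
tcp_pos: [610.1, -290.7, 195.0]
ee_rot: [1.904, 2.495, -0.002]
ft_force: [-0.7, 0.3, -1.9]
finger_gap: 0.379
grip_force: 30.0
```

Emit:
{"name": "arm_command", "arguments": {"plan": [[[0,0,0],0],[[0,0,0],0]]}}

```text
clock: 19.25
tcp_pos: [608.6, -283.5, 195.0]
ee_rot: [-1.896, -2.502, -0.001]
ft_force: [-0.4, -0.2, 0.1]
finger_gap: 0.381
grip_force: 30.0
```

Run:
```python
from h import *
import pickle
go(583,-203)
s=arm.observe(); im=vision.snapshot("wrist")[:,:,::-1].copy(); cv2.imwrite("pics/w14.png",im); pickle.dump(s,open("s14.pkl","wb"))
```

```text
19.25 [ 608.6 -283.5  195. ] yaw 105.69 gap 0.3805191610658699 [-0.54  0.48  1.37  0.    1.28 -0.81]
shift tool [84.4 -2.8  0.1]
```

View pics/w14.png

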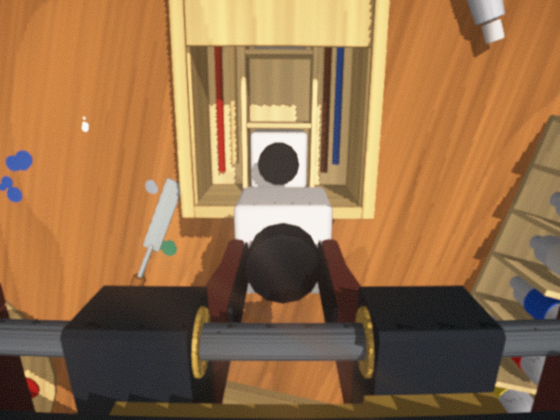

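The last picture shows the held jar at (283,240) and cell 1's jar at (278,163). The empty cell 2 lies between the partition tops at rows ~125 and ~51, and between the row walls at columns ~244 and ~315. The lid edge is at row 45, over the far partition. Next I'll get subpixel profiles and the cell centre.

Run:
```python
from h import *
import pickle
s=pickle.load(open("s14.pkl","rb")); C=cam("wrist",s); R0=R.from_rotvec(s["ee_rot"]).as_matrix(); im=cv2.imread("pics/w14.png"); g=cv2.cvtColor(im,cv2.COLOR_BGR2GRAY).astype(int)
print("col 270-290 rows 38-62",g[38:62,270:290].mean(1).astype(int).tolist()); print("rows 114-136",g[114:136,255:300].mean(1).astype(int).tolist())
print("row 65-95 cols 232-256",g[65:95,232:256].mean(0).astype(int).tolist()); print("cols 304-328",g[65:95,304:328].mean(0).astype(int).tolist())
T=lambda p,z:((onz(C,p,z)-s["tcp_pos"])@R0)[:,:2].round(1).tolist()
print("rim",T([(183,218),(375,216)],86), "lid edge",T([(279,45.5),(188,45.5),(370,45.5)],80),T([(279,46)],74))
print("part12 z44",T([(280,121),(280,125.5),(280,130)],44),"part23",T([(280,47),(280,51),(280,55)],44))
print("walls",T([(241,80),(244,80),(247,80),(312,80),(315,80),(318,80)],44))
print("jar1 cap",T([(278,163)],68),"held cap",T([(283,262)],195+16))
```

```text
col 270-290 rows 38-62 [209, 209, 210, 209, 209, 205, 186, 147, 115, 109, 116, 128, 139, 143, 143, 131, 110, 98, 98, 100, 111, 129, 140, 143]
rows 114-136 [217, 216, 218, 219, 219, 217, 203, 174, 162, 188, 217, 224, 217, 194, 151, 125, 121, 146, 191, 227, 240, 243]
row 65-95 cols 232-256 [143, 137, 127, 115, 114, 129, 143, 147, 155, 176, 193, 195, 186, 160, 121, 93, 89, 104, 124, 135, 138, 139, 141, 143]
cols 304-328 [150, 150, 152, 152, 149, 135, 110, 107, 137, 173, 189, 190, 183, 161, 146, 142, 141, 136, 123, 94, 67, 57, 54, 54]
rim [[-14.6, -79.2], [-12.7, 71.5]] lid edge [[112.4, -3.6], [112.8, -68.5], [112.8, 61.2]] [[112.9, -3.6]]
part12 z44 [[57.5, -3.2], [53.7, -3.2], [50.0, -3.2]] part23 [[116.0, -3.1], [113.0, -3.1], [109.9, -3.1]]
walls [[90.6, -35.1], [90.6, -32.6], [90.6, -30.2], [90.6, 23.1], [90.6, 25.6], [90.6, 28.0]]
jar1 cap [[25.9, -4.6]] held cap [[6.8, -0.8]]
```

Run:
```python
from h import *
import pickle
s=pickle.load(open("s14.pkl","rb")); C=cam("wrist",s); R0=R.from_rotvec(s["ee_rot"]).as_matrix(); im=cv2.imread("pics/w14.png"); g=cv2.cvtColor(im,cv2.COLOR_BGR2GRAY).astype(int)
print("col283 rows 200-310",list(enumerate(g[200:312:2,278:288].mean(1).astype(int).tolist())))
print("col 250 rows 184-250",g[184:250:2,248:254].mean(1).astype(int).tolist())
T=lambda p,z:((onz(C,p,z)-s["tcp_pos"])@R0)[:,:2].round(1).tolist()
print(T([(283,r) for r in (294,298,302,306)],211))
print("shoulder edge",[(r,T([(283,r)],191)) for r in (200,206,212,218)])
```

```text
col283 rows 200-310 [(0, 176), (1, 177), (2, 191), (3, 229), (4, 242), (5, 244), (6, 244), (7, 244), (8, 244), (9, 244), (10, 244), (11, 217), (12, 77), (13, 49), (14, 48), (15, 48), (16, 48), (17, 51), (18, 54), (19, 54), (20, 51), (21, 51), (22, 50), (23, 49), (24, 48), (25, 48), (26, 48), (27, 47), (28, 47), (29, 47), (30, 45), (31, 45), (32, 46), (33, 46), (34, 47), (35, 46), (36, 45), (37, 46), (38, 45), (39, 46), (40, 44), (41, 46), (42, 44), (43, 46), (44, 45), (45, 42), (46, 40), (47, 37), (48, 37), (49, 36), (50, 37), (51, 63), (52, 122), (53, 127), (54, 127), (55, 126)]
col 250 rows 184-250 [153, 152, 168, 171, 171, 172, 174, 174, 175, 175, 186, 226, 238, 242, 244, 243, 244, 243, 243, 243, 242, 242, 242, 242, 242, 242, 240, 233, 199, 139, 104, 77, 57]
[[-8.9, -0.8], [-11.0, -0.8], [-13.0, -0.7], [-15.1, -0.7]]
shoulder edge [(200, [[29.4, -0.8]]), (206, [[26.5, -0.8]]), (212, [[23.5, -0.8]]), (218, [[20.5, -0.8]])]
```

Lid edge and far partition agree (112.5 vs 112.9). Cell 2's centre is at tool (83.5,-4.1) and the held jar at (3,-0.8), so the shift is (80.5,-3.4).

Emit:
{"name": "arm_command", "arguments": {"plan": [[[0.03,-0.0017,0],0],[[0.03,-0.0017,0],0],[[0.0205,0,0],0],[[0,0,0],0],[[0,0,0],0]]}}

```text
clock: 19.8
tcp_pos: [584.4, -207.6, 196.0]
ee_rot: [1.893, 2.505, -0.0]
ft_force: [0.6, -0.7, -1.8]
finger_gap: 0.381
grip_force: 30.0
```

Emit:
{"name": "arm_command", "arguments": {"plan": [[[0,0,0.03],0],[[0,0,0.025],0],[[0,0,0],0],[[0,0,0],0]]}}

```text
clock: 20.2
tcp_pos: [584.2, -209.0, 140.5]
ee_rot: [-1.897, -2.504, 0.0]
ft_force: [0.7, -0.3, -1.5]
finger_gap: 0.374
grip_force: 30.0
```

Run:
```python
from h import *
import pickle
s=pickle.load(open("s14.pkl","rb")); R0=R.from_rotvec(s["ee_rot"]).as_matrix(); t=s["tcp_pos"]+R0@[80.5,-3.4,0]; print("target",t); go(t[0],t[1])
```

```text
target [ 583.5140584  -206.94667518  195.12226064]
20.2 [ 584.2 -209.   140.5] yaw 105.71 gap 0.3744019860778183 [-0.45  0.47  1.55 -0.    1.12 -0.73]
shift tool [ 2.2 -0.2  0. ]
```

Emit:
{"name": "arm_command", "arguments": {"plan": [[[0.002,0,0.02],0],[[0,0,0.02],0],[[0,0,0],0],[[0,0,0],0]]}}

```text
clock: 20.6
tcp_pos: [584.3, -207.0, 101.7]
ee_rot: [1.896, 2.503, 0.0]
ft_force: [0.8, -0.2, -0.4]
finger_gap: 0.379
grip_force: 30.0
```

```bash
python3 -c "
from h import *
go(583.5,-206.9)"
```

```text
20.6 [ 584.3 -207.   101.7] yaw 105.73 gap 0.37878200482384533 [-0.45  0.51  1.59  0.    1.04 -0.73]
shift tool [ 0.3 -0.8 -0. ]
```

Emit:
{"name": "arm_command", "arguments": {"plan": [[[0,-0.0005,0.008],0],[[0,0,0.007],0],[[0,0,0.005],0],[[0,0,0],0]]}}

```text
clock: 21.0
tcp_pos: [582.4, -206.2, 79.6]
ee_rot: [-1.895, -2.503, 0.0]
ft_force: [-0.8, 1.0, -1.2]
finger_gap: 0.38
grip_force: 30.0
```

Emit:
{"name": "arm_command", "arguments": {"plan": [[[0,0,0.007],0],[[0,0,0.007],0],[[0,0,0],0]]}}

```text
clock: 21.3
tcp_pos: [582.1, -206.1, 65.2]
ee_rot: [-1.895, -2.503, 0.001]
ft_force: [0.2, 0.9, -1.5]
finger_gap: 0.381
grip_force: 30.0
```

No contact and the base is inside the cell. About 13 mm to the floor; ease down.

Emit:
{"name": "arm_command", "arguments": {"plan": [[[0,0,0.005],0],[[0,0,0.004],0],[[0,0,0],0],[[0,0,0],0]]}}

```text
clock: 21.7
tcp_pos: [582.9, -206.5, 57.4]
ee_rot: [-1.896, -2.505, -0.0]
ft_force: [-0.6, -0.2, -1.4]
finger_gap: 0.376
grip_force: 30.0
```

Emit:
{"name": "arm_command", "arguments": {"plan": [[[0,0,0.002],0],[[0,0,0],0],[[0,0,0],0]]}}

```text
clock: 22.0
tcp_pos: [583.0, -206.5, 55.5]
ee_rot: [1.896, 2.505, 0.0]
ft_force: [-0.3, 0.8, -1.2]
finger_gap: 0.382
grip_force: 30.0
```

Emit:
{"name": "arm_command", "arguments": {"plan": [[[0,0,0.0015],0],[[0,0,0],0],[[0,0,0],0]]}}

```text
clock: 22.3
tcp_pos: [582.9, -206.5, 53.9]
ee_rot: [-1.896, -2.505, -0.0]
ft_force: [-0.7, 0.3, -1.5]
finger_gap: 0.377
grip_force: 30.0
```

Emit:
{"name": "arm_command", "arguments": {"plan": [[[0,0,0.0015],0],[[0,0,0],0],[[0,0,0],0]]}}

```text
clock: 22.6
tcp_pos: [582.9, -206.4, 52.3]
ee_rot: [-1.896, -2.504, -0.0]
ft_force: [1.2, -0.0, -1.5]
finger_gap: 0.381
grip_force: 30.0
```

Emit:
{"name": "arm_command", "arguments": {"plan": [[[0,0,0.001],0],[[0,0,0],0],[[0,0,0],0]]}}

```text
clock: 22.9
tcp_pos: [583.2, -206.6, 52.0]
ee_rot: [1.896, 2.504, 0.0]
ft_force: [-1.1, 0.7, 5.3]
finger_gap: 0.379
grip_force: 30.0
```

Floor reached at exactly the expected height. Release to 61 mm, rise and check.

Emit:
{"name": "arm_command", "arguments": {"plan": [[[0,0,0],0],[[0,0,0],0],[[0,0,0],0],[[0,0,0],0],[[0,0,0],0]], "hand": 0.3}}

```text
clock: 23.4
tcp_pos: [582.9, -206.5, 51.3]
ee_rot: [-1.896, -2.504, -0.0]
ft_force: [0.2, -0.3, 1.4]
finger_gap: 0.648
grip_force: 0.0
```

Emit:
{"name": "arm_command", "arguments": {"plan": [[[0,0,-0.015],0],[[0,0,-0.025],0],[[-0.01,0,-0.04],0],[[-0.02,0,-0.04],0],[[-0.03,0,-0.04],0]]}}

```text
clock: 23.9
tcp_pos: [598.9, -263.4, 214.3]
ee_rot: [-1.894, -2.506, -0.001]
ft_force: [1.7, 0.1, -0.4]
finger_gap: 0.651
grip_force: 0.0
```

Emit:
{"name": "arm_command", "arguments": {"plan": [[[-0.03,0,-0.01],0],[[-0.02,0,0],0],[[0,0,0],0],[[0,0,0],0],[[0,0,0],0]]}}

```text
clock: 24.4
tcp_pos: [612.1, -311.0, 221.2]
ee_rot: [-1.895, -2.504, -0.001]
ft_force: [-0.1, 0.6, -0.4]
finger_gap: 0.645
grip_force: 0.0
```

Run:
```python
from h import *
go(583,-206)
s=arm.observe(); im=vision.snapshot("wrist")[:,:,::-1].copy(); cv2.imwrite("pics/w15.png",im); C=cam("wrist",s)
hsv=cv2.cvtColor(im,cv2.COLOR_BGR2HSV)
b=np.array([575,-176.]);a=np.radians(15.6);y=np.array([-np.sin(a),np.cos(a)]);x=np.array([np.cos(a),np.sin(a)])
f=lambda p,z:(np.c_[(onz(C,p,z)[:,:2]-b)@x,(onz(C,p,z)[:,:2]-b)@y]).round(1).tolist()
m=((hsv[...,1]<70)&(hsv[...,2]>110)).astype(np.uint8); z=np.zeros_like(m); z[20:260,200:360]=m[20:260,200:360]
for c in cv2.findContours(z,cv2.RETR_EXTERNAL,cv2.CHAIN_APPROX_NONE)[0]:
    if cv2.contourArea(c)>400: r=cv2.minAreaRect(c); print("white",cv2.boundingRect(c),cv2.contourArea(c),r, "box frame@48",f([r[0]],48))
d=(hsv[...,2]<70).astype(np.uint8); z=np.zeros_like(d); z[20:260,230:340]=d[20:260,230:340]
for c in cv2.findContours(z,cv2.RETR_EXTERNAL,cv2.CHAIN_APPROX_NONE)[0]:
    if cv2.contourArea(c)>250: q,r=cv2.minEnclosingCircle(c); print("cap",q,r,"box frame@68",f([q],68))
g=cv2.cvtColor(im,cv2.COLOR_BGR2GRAY).astype(int); print("lid edge profile",[(v,int(g[v,215:235].mean())) for v in range(20,140,4)])
```

```text
24.4 [ 612.1 -311.   221.2] yaw 105.77 gap 0.6449933118128175 [-0.57  0.49  1.31  0.    1.35 -0.85]
shift tool [109.    0.5   0.2]
white (256, 98, 55, 55) 2792.0 ((283.0, 125.0), (54.0, 54.0), 90.0) box frame@48 [[-1.4, -87.2]]
white (255, 28, 57, 59) 3165.5 ((283.0, 57.0), (58.0, 56.0), 90.0) box frame@48 [[-1.7, -29.1]]
cap (283.2452697753906, 127.26415252685547) 18.646203994750977 box frame@68 [[-1.2, -87.7]]
cap (283.3453674316406, 54.64432907104492) 20.814407348632812 box frame@68 [[-1.4, -29.4]]
lid edge profile [(20, 101), (24, 100), (28, 101), (32, 101), (36, 101), (40, 100), (44, 101), (48, 101), (52, 101), (56, 101), (60, 101), (64, 100), (68, 101), (72, 108), (76, 138), (80, 152), (84, 151), (88, 150), (92, 148), (96, 150), (100, 152), (104, 148), (108, 148), (112, 149), (116, 145), (120, 148), (124, 152), (128, 145), (132, 145), (136, 146)]
```

The jar stands in cell 2 at box (-1.5,-29.2), 58 mm from cell 1's jar. It is square and upright, and the hand is clear.

```bash
python3 -c "
from bench import arm
print(arm.close_job())"
```

```text
the job is handed in; nothing more can be done
None
```

I handed the job in with the lid open about 117 mm, the jar upright in the second cell and the gripper clear; the hand-in gave no verdict, and I did not re-measure the other things on the table at the end.

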